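Shut and latch the hardware case

TASK

Using only the fingertips, never the arm or the gripper's body, push the open clear lid of the red hardware case fully shut, and only then push the yellow catch on the front of the case sideways, all the way home, so that its hook covers the lid's red tongue. The case stands loose on the bench: do not lift it or shove it about, and leave the other things on the bench alone.

Things in the scene. Friction and masses are not known exactly. Their poses are not given: they have to be found in the camera images.
- case: Loose red plastic parts case, about 1.8 kg, on the bench: 150 (x) x 240 (y) x 55 mm high, open-topped. Origin: centre of its underside. Its -x side, the front, faces roughly to the robot; the +x side has the lid hinge. A ledge 150 mm long (y), top 44 mm above the bench, stands 30 mm out from the front wall and carries the catch. A sideways push over about 8 N shifts the case.
- hinge_line (a point): Middle of the lid's hinge line, on the case at (75, 0, 59) mm from the case's origin; the line runs along the case's y. Axes as the case.
- lid (a joint): Lid angle in rad: 0 shut (level on the case), pi/2 upright, grows as it opens, stop at 1.85. Hinge friction keeps the lid at any angle; 1 to 2 N near its free edge moves it. The lid is a flat clear panel with a white border, 150 mm from hinge to free edge, 240 mm wide (y), 6 mm thick; shut, its upper face is 62 mm above the bench.
- lid_edge (a point): Middle of the lid's free edge, on its outer face (on top when shut). x axis: along the lid from the free edge to the hinge; z: out of the outer face; y: along the edge. A red tongue, 28 mm wide and 6 mm thick, centred 30 mm to the +y side, stands 22 mm out beyond the edge.
- latch (a joint): Position of the catch in m: 0 open, 0.040 home (stop). It slides along the case's +y direction with about 1.5 N of friction and stays where it is left. Near 0.040 its hook lies above the tongue of the shut lid.
- latch_tab (a point): Middle of the top of the catch's upright yellow tab, 92 mm to the -x side of the case's origin. Axes as the case. The tab is 20 (x) x 10 (y) mm, its top 95 mm above the bench (33 mm above the shut lid). The yellow hook, its top 70 mm above the bench, reaches 35 mm from the tab's middle to its +y side; the tab's -y face is free for pushing. At joint 0 the tab is at y = -35 mm of the case.
- wheel: Bystander: black wheel with white rollers lying flat, 90 mm across, 26 mm high. Origin: centre of its underside.
- motor: Bystander: small steel motor standing upright, 38 mm across, 66 mm high with its shaft. Origin: centre of its underside.
- tub: Bystander: small clear open tub of screws, 70 x 90 x 35 mm. Origin: centre of its underside.
- driver: Bystander: screwdriver lying on the bench, about 0.2 m long, handle to its -x. Origin: on the bench under its middle.

How it is judged (in metres and radians):
On the way, in this order (a step that is already met when the one before it is completed fails the run):
1. the lid is shut while the catch is still open (value of joint lid below 0.06 rad and value of joint latch below 0.02 m), for 0.2 s.
2. the catch is home over the shut lid's tongue (value of joint lid below 0.06 rad and value of joint latch above 0.034 m), for 0.2 s.
At the end, for the whole second after the job is handed in: The lid is shut (within 0.06 rad), the catch is home (34 mm or more of its 40 mm), and the case stands flat and still on the bench (all of step 2 and height (world z) of case below 0.005 m and angle between case's own z axis and vertical below 0.05 rad and linear speed of case below 0.02 m/s); the robot touches nothing.
It fails at once if the case is lifted or tipped (12 mm, 0.12 rad) (height (world z) of case above 0.012 m or angle between case's own z axis and vertical above 0.12 rad).
It fails at once if the case is shoved more than 50 mm (distance of case from where it was at the start of the episode above 0.05 m).
It fails at once if the catch is pushed across while the lid is open (value of joint lid above 0.2 rad and value of joint latch above 0.025 m).
It fails at once if a bystander is moved more than 30 mm (distance of any of wheel, motor, tub, driver from where it was at the start of the episode above 0.03 m).
It fails at once if the arm or the gripper's body, not the fingers, pushes the case, its lid or its catch (contact force between the arm and case above 6 N).
It also fails if it takes over 51 s, if anything falls off the work surface, if the arm or the gripper's body presses on something with over 40 N, if the wrist force passes 120 N, or if a joint passes its speed limit or range.

ROBOT

A 6-joint arm with a two-finger parallel gripper is mounted at the origin on the work surface. World frame = base frame: x ahead of the robot, y to its left, z up, the work surface at z = 0. Lengths are in m, angles in degrees, forces in N, time in s.
With the tool pointing down it reaches from about 0.325 to 0.85 m from the base axis. Payload 15.5 kg.
Tool frame: the origin (TCP) lies midway between the tips of the shut fingers; the grasp point (between the pads) lies 19 mm behind it; z points along the fingers, y is the line along which they close (so a half turn about z gives the same grasp; the last joint's range is limited). The gripper opens to 91 mm and grips with 3 to 60 N. Pads are 32 mm wide; open, the fingers measure 118 mm over their backs; the gripper's body (76 mm by 178 mm) begins 60 mm behind the grasp point.
Start: joints at [59.272, 28.281, 77.091, -0, 74.628, -5.472], TCP at [0.267, 0.565, 0.214] pointing down, gripper open.
Joint ranges: [-166.48, 166.48], [-47.26, 123.95], [12.59, 153.08], [-70.14, 250.14], [6.76, 159.57], [-176.63, 176.63]. Speed limits (degrees/s): [108.29, 108.29, 147.25, 172.46, 172.46, 172.46].

INTERFACE

Orientations are given as a 3x3 rotation matrix whose columns are the frame's x, y, z axes.
In Python, from bench import ctrl gives the robot as it stands. The module is installed in compiled form; this text tells all that it offers. Calls block until the motion is done:
- ctrl.goto(position, orientation): joint-space move of the TCP to a pose.
- ctrl.move_l(position, vel=0.15, ori=None, contact_N=None): straight line of the TCP; ori=None keeps the orientation; vel is the mean speed in m/s. With contact_N (N) it stops when the force on the tool has changed by that much, and returns True; else False.
- ctrl.movej(angles): joint-space move.
- ctrl.command_gripper(opening): opening from 0.0 (shut) to 1.0 (fully open); the grip force is fixed at half the most; returns when the fingers have stopped.
- ctrl.sleep(seconds).
- ctrl.ik(position, orientation): joint angles nearest the present ones, or None.
- ctrl.read_camera(name): name is "side" or "top"; returns the picture (400x640x3 uint8, blue, green, red); there is no depth.
- ctrl.camera_params(name): a dict with "fx", "fy", "cx", "cy" (pixels), "D" ([k1, k2, p1, p2, k3] as OpenCV has them; the pictures are not rectified), "pose" (4x4, takes a point from camera to world coordinates). Camera axes: x right, y up, looking along -z (the intrinsics and any distortion apply to the point x, -y, -z); pixel columns grow to the right and rows downward; lengths in m; the calibration is good to about 2 mm. A picture is of the moment at which its call begins. camera_params takes no time and is no camera call.
A pose or a line that the arm cannot do raises ctrl.MotionError and nothing moves.
- ctrl.sign_off(): hands the job in; it is judged then, once.
Readings, each from a call of its own:
- ctrl.current_t(): time.
- ctrl.current_q(): joint angles.
- ctrl.current_dq(): joint speeds.
- ctrl.current_effort(): joint torques, N m.
- ctrl.current_tool_pos(): TCP position.
- ctrl.current_eef_rot(): TCP orientation.
- ctrl.current_contact_force(): force on the tool from outside, world axes, zero at the start.
- ctrl.current_wrist_torque(): the same for the moment, N m.
- ctrl.current_grip_width(): opening from 0.0 (shut) to 1.0 (fully open).
- ctrl.current_grasp_force(): force on a finger pad.
Only numpy, scipy, OpenCV 4.12 (cv2) and the standard library are available. Lean on these libraries where they do the work, as an engineer would, in place of code of your own. Each camera call takes 0.05 s, during which the arm holds its last target. There are 200 camera calls.

## Working session

There is one attempt and no reset: what is moved stays moved. The work goes in short steps, each a Python script; the robot and the scene stay as the last script left them, time stands still between calls to the robot, and variables do not carry over. Pictures are saved under pics/ and viewed, at most 10 in all, crops included, and the job is handed in when it is done.

```bash
mkdir -p pics
python3 - <<'E'
from bench import ctrl
import cv2
for n in("side","top"):
    cv2.imwrite(f"pics/{n}0.png",ctrl.read_camera(n)); print(n,ctrl.camera_params(n))
print(ctrl.current_t(),ctrl.current_eef_rot())
E
```

```text
side {'fx': 476.8895155041891, 'fy': 476.8895155041891, 'cx': 320.26779246218473, 'cy': 204.11044023785016, 'D': array([-0.02161541,  0.        ,  0.        ,  0.        ,  0.        ]), 'pose': array([[ 0.77890095,  0.32279353, -0.53769661, -0.16719594],
       [-0.62714565,  0.39914629, -0.66885767, -0.87672076],
       [-0.00128332,  0.85818796,  0.51333398,  0.81820988],
       [ 0.        ,  0.        ,  0.        ,  1.        ]])}
top {'fx': 449.0771032583334, 'fy': 449.0771032583334, 'cx': 318.00802981954297, 'cy': 197.16777108988254, 'D': array([-0.05069784,  0.        ,  0.        ,  0.        ,  0.        ]), 'pose': array([[ 0.02854191,  0.99077719, -0.13246102,  0.40986818],
       [-0.99931197,  0.03142205,  0.01970374,  0.03871969],
       [ 0.02368421,  0.1318075 ,  0.99099235,  1.20203175],
       [ 0.        ,  0.        ,  0.        ,  1.        ]])}
0.1 [[-9.04424853e-01  4.26632635e-01 -5.28614765e-04]
 [ 4.26632956e-01  9.04424362e-01 -9.45691548e-04]
 [ 7.46291954e-05 -1.08083142e-03 -9.99999413e-01]]
```

View pics/side0.png

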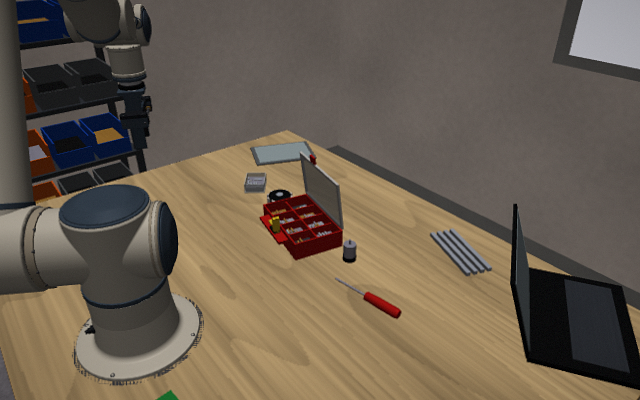

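View pics/top0.png

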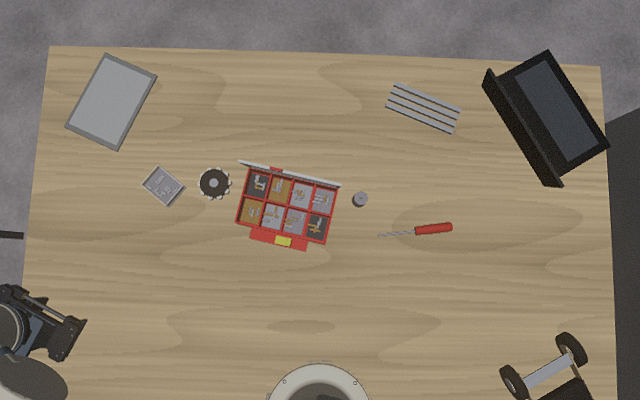

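The side view shows the open case near (303,225), with the lid about upright. The top view shows the case at (287,208), the catch at (283,240), the lid edge from (240,162) to (340,186), the wheel at (214,183) and the motor at (360,199).

```bash
cat > h.py <<'E'
import numpy as np, cv2
from bench import ctrl
def ray(cam,uv):
    p=ctrl.camera_params(cam);K=np.array([[p['fx'],0,p['cx']],[0,p['fy'],p['cy']],[0,0,1]])
    n=cv2.undistortPoints(np.array(uv,float).reshape(-1,1,2),K,p['D']).reshape(-1,2)
    d=np.c_[n[:,0],-n[:,1],-np.ones(len(n))]@p['pose'][:3,:3].T
    return p['pose'][:3,3],d
def onplane(cam,uv,z):
    o,d=ray(cam,uv); return o+d*((z-o[2])/d[:,2])[:,None]
def hsv(im,lo,hi): return cv2.inRange(cv2.cvtColor(im,cv2.COLOR_BGR2HSV),lo,hi)
def crop(im,x0,y0,x1,y1,s,name): cv2.imwrite(name,cv2.resize(im[y0:y1,x0:x1],None,fx=s,fy=s,interpolation=cv2.INTER_CUBIC))
E
python3 - <<'E'
from h import *
t=cv2.imread("pics/top0.png");s=cv2.imread("pics/side0.png")
a=cv2.resize(t[150:260,225:350],None,fx=5,fy=5,interpolation=2)
cv2.imwrite("pics/tc.png",a); crop(s,250,145,360,265,5,"pics/sc.png")
m=hsv(t,(22,120,100),(35,255,255));m[:, :230]=0;m[:,350:]=0;m[:225]=0
n,_,st,c=cv2.connectedComponentsWithStats(m);print(st,c)
E
```

```text
[[     0      0    640    400 255878]
 [   275    236     17     10    122]] [[319.51749662 199.48043208]
 [282.80327869 240.54098361]]
```

View pics/tc.png

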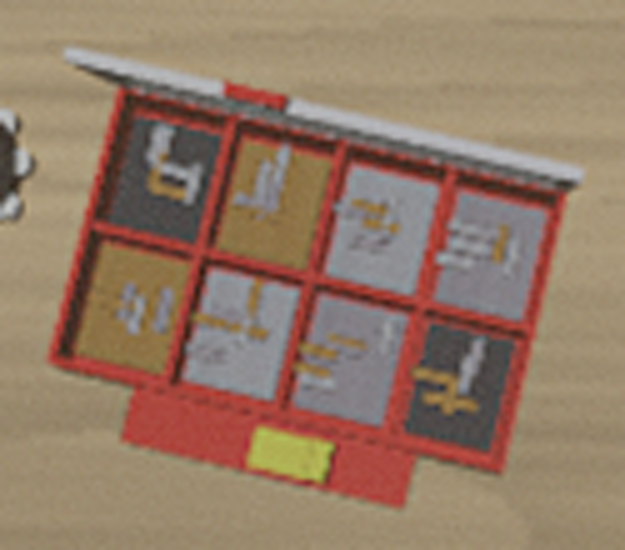

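View pics/sc.png

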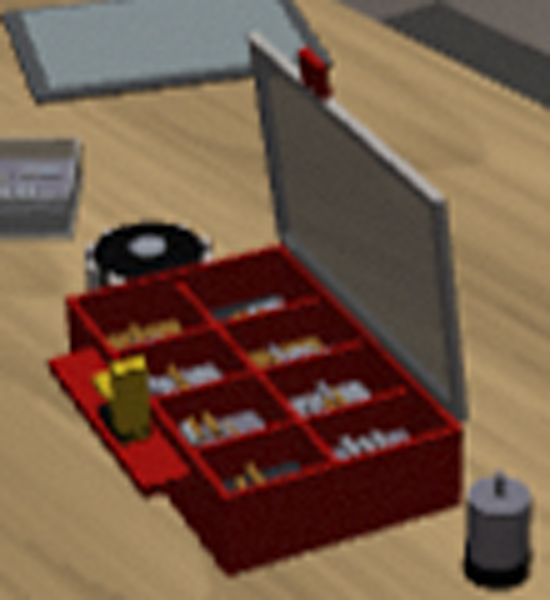

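The top crop shows the front rim corners at tc (52,362) and (502,470), the ledge corners at (122,440) and (405,505), and the lid edge from (68,50) to (580,180). In the side crop the lid edge runs from (253,37) to (445,203), the tongue is red, and the catch sits at its -y position.

Run:
```python
from h import *
T=lambda l:np.array(l,float)/5+[225,150]-.4
S=lambda l:np.array(l,float)/5+[250,145]-.4
np.set_printoptions(precision=4,suppress=True)
f=onplane('top',T([(52,362),(502,470)]),.055);l=onplane('top',T([(122,440),(405,505)]),.044)
print(f,np.linalg.norm(f[0]-f[1]),l,np.linalg.norm(l[0]-l[1]))
y=(f[0]-f[1]);y/=np.linalg.norm(y);x=np.array([y[1],-y[0],0]);
c=f.mean(0)+.075*x; c2=l.mean(0)+.105*x; print('yaw',np.degrees(np.arctan2(x[1],x[0])),'c',c,c2)
s=onplane('side',S([(232,492),(70,300)]),.055); print('side front corners',s)
o1,d1=ray('top',T([(66,50),(582,178)]));o2,d2=ray('side',S([(252,35),(446,203)]))
for a,b in zip(d1,d2):
    k=np.linalg.lstsq(np.c_[a,-b],o2-o1,rcond=None)[0]
    p,q=o1+k[0]*a,o2+k[1]*b; m=(p+q)/2; r=m-c; print(m,'gap',np.linalg.norm(p-q),'case fr',r@x,r@y,m[2])
tab=onplane('top',[[282.8,240.5]],.085)[0]-c;print('tab',tab@x,tab@y)
for n,uv in dict(wheel=(214,183),motor=(360,199)).items():print(n,onplane('top',[uv],.03))
for p in ([.4,.1,.25],):print(ctrl.ik(p,np.array([[0,1,0],[1,0,0],[0,0,-1.]])))
```

```text
[[ 0.4926  0.2259  0.055 ]
 [ 0.4446 -0.0053  0.055 ]] 0.23609713439336794 [[0.4544 0.1898 0.044 ]
 [0.4256 0.0435 0.044 ]] 0.1490277630183504
yaw -11.720729217995855 c [0.542  0.0951 0.055 ] [0.5428 0.0953 0.044 ]
side front corners [[ 0.4501 -0.0023  0.055 ]
 [ 0.4932  0.2264  0.055 ]]
[0.6221 0.2027 0.2068] gap 0.0013579337304067225 case fr 0.05651300394630003 0.12161175322032088 0.20681566639971932
[ 0.573  -0.0329  0.206 ] gap 0.0029950536983994218 case fr 0.05635494118393686 -0.11900042443672074 0.2060109947902688
tab -0.09293343997639443 -0.01367626027009149
wheel [[0.5955 0.2907 0.03  ]]
motor [[ 0.5652 -0.0955  0.03  ]]
[  5.725    8.529  101.8067  -0.      69.6644   5.725 ]
```

```bash
cat >> h.py <<'E'
a=np.radians(-11.6);ex=np.array([np.cos(a),np.sin(a),0]);ey=np.array([-np.sin(a),np.cos(a),0]);ez=np.array([0,0,1.])
C=np.array([.5423,.0955,0]);R=np.c_[-ex,ey,-ez]
W=lambda x,y,z:C+x*ex+y*ey+z*ez
E
python3 - <<'E'
from h import *
def tip(th,r=.115): return W(.075-r*np.cos(th)+.003*np.sin(th)+.016,0.0,.059+r*np.sin(th)+.003*np.cos(th))
p=ctrl.current_tool_pos();p[2]=.34
pts=[tip(t) for t in np.linspace(1.38,.06,8)]
print([ctrl.ik(q,R) is not None for q in [W(.125,0,.34),W(.115,0,.17)]+pts])
ctrl.command_gripper(0.0)
ctrl.move_l(p,.2)
ctrl.goto(W(.125,0,.34),R)
ctrl.move_l(W(.115,0,.172),.15)
print(ctrl.current_t(),ctrl.current_contact_force(),ctrl.current_grip_width())
for q in pts: 
    ctrl.move_l(q,.1); print(np.round(ctrl.current_contact_force(),1))
q=tip(0.);q[2]=.056
print(ctrl.move_l(q,.03,contact_N=6),ctrl.current_tool_pos(),ctrl.current_contact_force(),ctrl.current_t())
cv2.imwrite("pics/top1.png",ctrl.read_camera("top"))
im=ctrl.read_camera("side");cv2.imwrite("pics/side1.png",im);crop(im,240,125,370,265,4,"pics/sc1.png")
E
```

```text
[True, True, True, True, True, True, True, True, True, True]
5.7917 [-0.41450279  0.22464574  0.91353657] 0.0027082078069193497
[1.2 0.2 0.4]
[ 1.1  0.5 -0.3]
[ 0.5 -0.2  1. ]
[0.5 0.2 0.6]
[ 0.4 -0.5  0.3]
[ 0.8 -0.1  0.1]
[-0.5  0.2  0.1]
[-0.3  0.3  0.2]
True [0.51975621 0.10031002 0.06213009] [-2.33097504  0.08476333 12.3954335 ] 9.275
```

View pics/sc1.png

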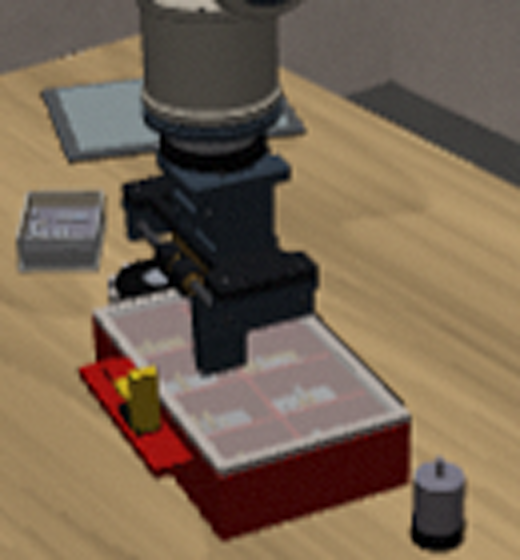

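The lid is shut flat at z=0.062. The catch is still open, with its tab at (143,400).

Run:
```python
from h import *
ctrl.sleep(.2)
q=ctrl.current_tool_pos();q[2]=.14;ctrl.move_l(q,.15)
ctrl.move_l(W(-.094,-.08,.14),.15)
ctrl.move_l(W(-.094,-.08,.073),.1)
print(ctrl.current_contact_force())
ctrl.move_l(W(-.094,-.057,.073),.05)
print(ctrl.move_l(W(-.094,-.009,.073),.015,contact_N=4.5))
d=ctrl.current_tool_pos()-C;print(d@ex,d@ey,ctrl.current_contact_force(),ctrl.current_t())
im=ctrl.read_camera("side");crop(im,240,125,370,265,4,"pics/sc2.png")
```

```text
[ 0.41240459 -0.41510881 -0.21460209]
False
-0.0939660592863041 -0.00901647494937748 [-0.07878187 -1.5216259  -0.44898602] 15.8917
```

View pics/sc2.png

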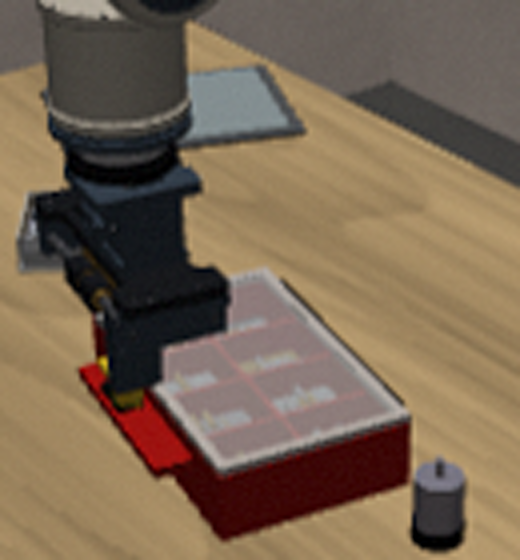

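The catch is moving ahead of the fingertip and the lid is still shut. The force is only 1.5 N, so the stop isn't reached yet and I'll keep pushing.

Run:
```python
from h import *
print(ctrl.move_l(W(-.094,.012,.073),.01,contact_N=3.5))
d=ctrl.current_tool_pos()-C;print(d@ex,d@ey,ctrl.current_contact_force(),ctrl.current_t())
ctrl.sleep(.3)
ctrl.move_l(W(-.094,-.03,.073),.08)
ctrl.move_l(W(-.094,-.06,.25),.2)
ctrl.goto([.35,.40,.3],R)
im=ctrl.read_camera("side");b=ctrl.read_camera("top")
A=cv2.resize(im[145:265,250:360],None,fx=4,fy=4,interpolation=2);B=cv2.resize(b[150:260,225:310],None,fx=4,fy=4,interpolation=2)
B=cv2.copyMakeBorder(B,0,40,0,0,0);cv2.imwrite("pics/f.png",np.hstack([A,B]))
```

```text
True
-0.09401063835852885 -0.00801289106721755 [ 0.37344671 -3.19026195  3.15975694] 16.475
```

View pics/f.png

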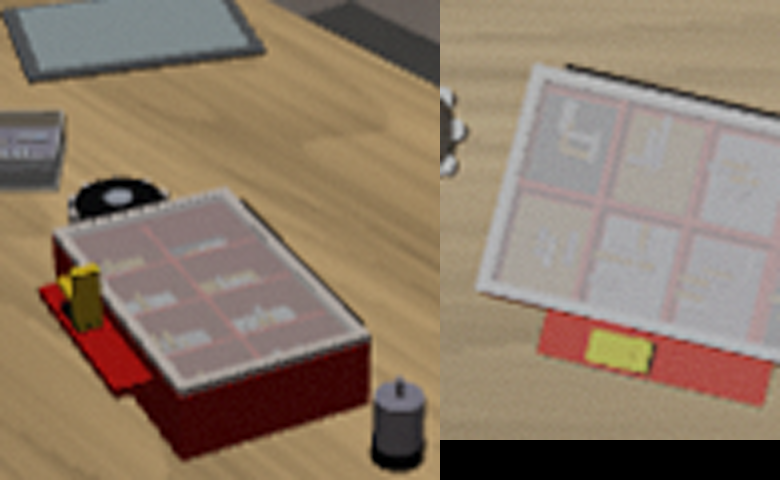

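The lid is shut and the catch has moved across, with the yellow at crop (620,350) covering the tongue. I'll measure how far it travelled.

Run:
```python
from h import *
def m(t):
    k=hsv(t,(22,120,100),(35,255,255));k[:,:230]=0;k[:,350:]=0;k[:225]=0
    n,_,st,c=cv2.connectedComponentsWithStats(k);i=1+st[1:,4].argmax();p=onplane('top',[c[i]],.085)[0]-C;return st[i],p@ex,p@ey
def red(t):
    k=cv2.inRange(t,(0,0,130),(90,90,255));k[:,:230]=0;k[:,350:]=0;k[:232]=0
    return cv2.minAreaRect(cv2.findNonZero(k))
a,b=cv2.imread("pics/top0.png"),ctrl.read_camera("top")
print(m(a),m(b),red(a),red(b),ctrl.current_t())
```

```text
(array([275, 236,  17,  10, 122], dtype=int32), np.float64(-0.0932511895512048), np.float64(-0.013988166721304632)) (array([262, 233,  16,  10, 117], dtype=int32), np.float64(-0.09339583212007946), np.float64(0.019946728648129824)) ((288.0, 241.0), (18.0, 78.0), 90.0) ((278.54754638671875, 238.92295837402344), (58.29050827026367, 11.280187606811523), 13.240518569946289) 19.75
```

The travel is about 34 mm, which is borderline, so I'll push again with a firmer stop threshold.

Run:
```python
from h import *
ctrl.goto(W(-.094,-.06,.25),R)
ctrl.move_l(W(-.094,-.04,.074),.15)
ctrl.move_l(W(-.094,-.012,.074),.05)
f0=ctrl.current_contact_force()
for y in np.arange(-.010,.010,.001):
    h=ctrl.move_l(W(-.094,y,.074),.01,contact_N=5.5)
    f=ctrl.current_contact_force()-f0;print(round(y,3),h,np.round(f,1))
    if h or -f@ey>5: break
print(ctrl.current_t())
ctrl.sleep(.2)
ctrl.move_l(W(-.094,-.03,.074),.08)
ctrl.move_l(W(-.094,-.06,.25),.2)
ctrl.goto([.35,.40,.3],R)
im=ctrl.read_camera("side");b=ctrl.read_camera("top");cv2.imwrite("pics/top3.png",b)
k=hsv(b,(22,120,100),(35,255,255));k[:,:230]=0;k[:,350:]=0;k[:225]=0
n,_,st,c=cv2.connectedComponentsWithStats(k);i=1+st[1:,4].argmax();p=onplane('top',[c[i]],.085)[0]-C;print(st[i],p@ex,p@ey)
A=cv2.resize(im[165:245,240:340],None,fx=5,fy=5,interpolation=2);cv2.imwrite("pics/g.png",A)
print(ctrl.current_t())
```

```text
-0.01 False [ 0.1  1.  -1.3]
-0.009 False [ 0.2 -0.1  0.4]
-0.008 False [ 0.3 -1.5  0.3]
-0.007 False [-0.3 -4.8  1.1]
-0.006 False [ 0.1 -7.3  1.9]
24.4917
[261 232  17  11 121] -0.09321434709452904 0.021190433236475126
27.6333
```

View pics/g.png

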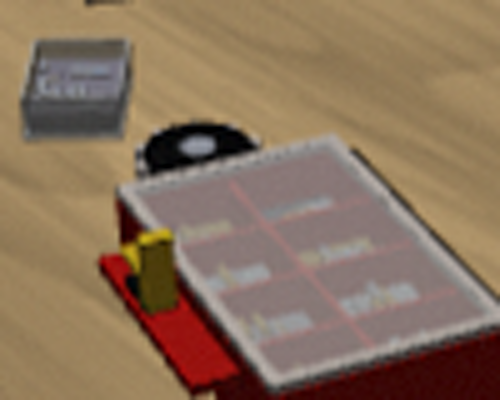

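Force rises steeply at the end, about 3 N/mm, so the catch looks to be at its stop. I'll cross-check the tab's position against the lid corner before handing in.

Run:
```python
from h import *
for nm in("top0","top3"):
    b=cv2.imread(f"pics/{nm}.png")
    k=hsv(b,(22,120,100),(35,255,255));k[:,:230]=0;k[:,350:]=0;k[:225]=0
    p=cv2.findNonZero(k).reshape(-1,2)
    y=(onplane('top',p,.095)-C)@ey
    k=cv2.inRange(b,(0,0,130),(90,90,255));k[:,:230]=0;k[:,350:]=0;k[:225]=0
    q=onplane('top',cv2.findNonZero(k).reshape(-1,2),.044)-C; q=q[(q@ex<-.088)&(q@ex>-.103)]
    print(nm,'tab -y face',np.percentile(y,2),'ledge y',(q@ey).min(),(q@ey).max())
```

```text
top0 tab -y face -0.03323145671853272 ledge y -0.07264248140558785 0.075073625592425
top3 tab -y face 0.002763637306087253 ledge y -0.07133304153835864 0.07634310625319064
```

```bash
python3 -c "
from bench import ctrl
print(ctrl.sign_off(),ctrl.current_t())"
```

```text
the job is handed in; nothing more can be done
the job is handed in; nothing more can be done
```

I pushed the lid fully shut with the fingertips, then the catch to its stop over the tongue, and handed the job in at about 28 s of the allowed 51 s. The camera put the catch home to within a few millimetres and the case about 1 mm from where it started. Sign-off returned no verdict.

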